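# Stow remotes and power banks in a push-to-open drawer and a snap-shut drawer

## Robot

A 7-joint arm with a two-finger parallel gripper is mounted at the origin on the work surface. World frame = base frame: x ahead of the robot, y to its left, z up, the work surface at z = 0. Lengths are in m, angles in rad, forces in N, time in s.
With the tool pointing down it reaches from about 0.35 to 0.9 m from the base axis. Payload 8.1 kg.
Tool frame: the origin (TCP) lies midway between the tips of the shut fingers; the grasp point (between the pads) lies arm.grasp_offset behind it (arm.grasp_offset is the distance from the TCP to the grasp point, in m); z points along the fingers, y is the line along which they close (so a half turn about z gives the same grasp; the last joint's range is limited). The gripper opens to 92 mm and grips with 3 to 60 N. Pads are 19 mm wide; open, the fingers measure 130 mm over their backs; the gripper's body (75 mm by 190 mm) begins 47 mm behind the grasp point.
Start: joints at [1.036, 0.434, 0.025, 1.573, -0.012, 1.134, -0.075], TCP at [0.262, -0.568, 0.227] pointing down, gripper open.
Joint ranges: [-2.62, 2.62], [-0.44, 2.09], [-1.27, 1.32], [0.08, 2.57], [-1.32, 4.46], [0.12, 2], [-2.74, 2.74]. Speed limits (rad/s): [2.22, 2.22, 3.01, 3.01, 3.14, 3.14, 3.14].

## Interface

Orientations are given as a rotation vector (axis times angle).
In Python, from cell import observe, imaging, arm gives the robot as it stands.
- The arm moves only by the tool apply_moves, never from a script. Its argument "commands" is a list of rows, each a list of 5 numbers: the opening in per cent of the stroke, from 0 (shut) to 100 (fully open), then the shift along the world's x, y, z in units of 0.06 m (1.0 is 0.06 m), then the turn about the world's z in units of 0.5 rad (1.0 is 0.5 rad). A call has 1 to 12 rows; each row shifts and turns the commanded pose from where the row before left it; what a row does not reach is not made up. A row lasts 1/8 s, in which the tool goes at most 62.5 mm and 10.7 degrees, less where a joint would pass 70% of its speed; a pose out of reach is approached as far as the arm can. A call with a number of a shift or a turn outside -1 to 1 is refused whole. A call with a gripper value outside its range is refused whole. The fingers move at their own pace and stop on an object; "newtons" is the grip in N (left out, the last holds). Time passes only in rows, so rows that do not move let the fingers close. It gives the time, the measured TCP pose, the force, the opening and the grip force at its end, in the units of the state.
- observe(): the state, without advancing time (a new reading comes with each control period).
- imaging.get_image(name): name is "side" or "top" or "wrist"; returns (picture, depth): 420x560x3 uint8, red, green, blue; 420x560 float32, m along the optical axis (not along the pixel's ray), 0 where there is no reading.
- imaging.camera_params(name): a dict with "camera_matrix" (3x3 intrinsics, pixels), "origin" and "rotation" of the camera in the world; the wrist camera has in their place "tool_from_camera" (4x4, takes a point from camera to tool coordinates, whose origin is the TCP and whose axes are the flange's). Camera axes: x right, y up, looking along -z (the intrinsics and any distortion apply to the point x, -y, -z); pixel columns grow to the right and rows downward; lengths in m; the calibration is good to about 2 mm. The wrist camera is an equidistant fisheye: a pixel r from the principal point sees the ray r / f radians off the axis. A picture is of the moment at which its call begins: read the wrist's pose just before it. camera_params takes no time and is no camera call.
- arm.sign_off(): hands the job in; it is judged then, once.
The state is a dict: "clock": time; "joints": joint angles; "dq": joint speeds; "joint_efforts": joint torques, N m; "position": TCP position; "ee_rot": TCP orientation; "force": force on the tool from outside, world axes, zero at the start; "ft_torque": the same for the moment, N m; "width": opening from 0.0 (shut) to 1.0 (fully open); "gripper_force": force on a finger pad.
Only numpy, scipy, OpenCV 4.12 (cv2) and the standard library are available. Lean on these libraries where they do the work, as an engineer would, in place of code of your own. Each camera call takes 0.05 s, during which the arm holds its last target. There are 200 camera calls.

## Task

Press the closed blue front of the push-to-open drawer so that it springs ajar, draw it well open and lay every remote control in it; lay every orange power bank in the other drawer, which stands open. Then shut both drawers: push the blue one in until its touch latch catches again and it stays shut, and push the other one fully home until it snaps into its seat. Leave everything else on the table where it is.

Things in the scene. Friction and masses are not known exactly. Their poses are not given: they have to be found in the camera images.
- push_drawer (a joint): How far the push-to-open drawer is out (m): 0 to 0.004 latched shut, 0.05 ajar, 0.155 fully out, -0.008 hard stop when pressed in. Pressing it from shut to the stop (6 to 8 N; trips at 7 mm) and letting go releases it: an ejector drives it to 0.05. Pushing it from outside to the stop (up to 10 N) and letting go relatches it; let go sooner it springs back to 0.05.
- push_drawer_front (a point): Centre of the outer face of the push-to-open drawer's blue front, moving with it, 47 mm above the table; x into the box, z up. Panel 14 mm thick, 180 wide, from 10 to 84 mm above the table, no handle. The tray's own 5 mm wall lies against its back up to 70 mm: 19 mm to pinch there from above. Shut, the face is 24 mm in -x of the box's front edge; ajar, the gap behind that wall is 55 mm.
- push_drawer_floor (a point): Centre of the inner floor of the push-to-open drawer's grey tray, moving with it, 17 mm above the table, 101.5 mm in +x of the front's outer face; x into the box. Inside 165 mm (x) by 162 mm (y), walls 53 mm high above the floor. What has not been drawn out past the box's front edge is under its top (clear height in there about 70 mm above the tray floor).
- plain_drawer (a joint): How far the plain drawer is out (m): 0 fully home, 0.115 to 0.13 at the start, 0.155 at most. It slides with 1.2 N friction and 15 N s/m damping and stays where left; from 0.014 a sprung detent resists with about 6 N, past 0.006 it pulls the drawer in to the hard stop at 0 and holds it there.
- plain_drawer_front (a point): Centre of the outer face of the plain drawer's clear front, which carries a flat grey bar; moves with the drawer. Sizes, heights and axes as for the push-to-open drawer's front.
- plain_drawer_floor (a point): Centre of the inner floor of the plain drawer's white tray; moves with it. Sizes, offsets and axes as for the other tray.
- remote1: Black remote control with red keys, 120 x 38 x 18 mm (x, y, z), 110 g. Origin at the centre of its underside, x along its length, z out of the key side (up). One of up to three; may be absent.
- remote2: Black remote control with green keys, 120 x 38 x 18 mm (x, y, z), 110 g. Origin at the centre of its underside, x along its length, z out of the key side (up). One of up to three; may be absent.
- remote3: Black remote control with yellow keys, 120 x 38 x 18 mm (x, y, z), 110 g. Origin at the centre of its underside, x along its length, z out of the key side (up). One of up to three; may be absent.
- bank1: Orange power bank, 100 x 46 x 22 mm (x, y, z), about 200 g. Origin at the centre of its underside, x along its length, z up. One of up to two; may be absent.
- bank2: Orange power bank, 100 x 46 x 22 mm (x, y, z), about 200 g. Origin at the centre of its underside, x along its length, z up. One of up to two; may be absent.
- glasses_case: Bystander: blue glasses case with rounded edges, 140 x 56 x 30 mm, lying among the items. Origin at the centre of its underside, x along its length.
- staples: Bystander: small cardboard box, 45 x 30 x 22 mm. Origin at the centre of its underside.
- coin_tin: Bystander: round green tin with a brass lid, diameter 45 mm, 27 mm high. Origin at the centre of its underside.
- cd_stack: Bystander: stack of disc cases, 128 x 145 x 40 mm. Origin at the centre of its underside.
- disc_spindle: Bystander: disc spindle, diameter 132 mm, 80 mm high. Origin at the centre of its underside.
- push_unit_edge (a point): Middle of the upper front edge, 92 mm above the table, of the fixed white box with black edges that houses the push-to-open drawer (240 mm deep, 190 mm wide); x points into the box, the drawer opens along -x. Once past 0.05 the drawer slides with 1.2 N friction and 15 N s/m damping and stays where left. The two boxes stand side by side in either order.
- plain_unit_edge (a point): The same point of the other fixed box, white with dark grey edges, that houses the plain drawer; same size and axes.
Not all that is in view belongs to the job. Leave any pink look-alike of the remote3 alone. Leave any white look-alike of the bank2 alone.

How it is judged:
By the outcome, as a careful person would: the job done as asked, in the order asked, and still so for the second after the job is handed in, with the robot touching nothing.
Of remote1, remote2, remote3 only 2 to 3 are there at a start; the rules pass over those that are not, and their reading is None.
Of bank1, bank2 only 1 to 2 are there at a start; the rules pass over those that are not, and their reading is None.
At some moment in a run one of remote1, remote2, remote3, bank1, bank2 may be knocked a few centimetres aside while the robot is not near it.
Once in a run the grip may slacken for a moment while it holds something.
It also fails if it takes over 208 s, if anything falls off the work surface, if the arm or the gripper's body presses on something with over 40 N, if the wrist force passes 120 N, or if a joint passes its speed limit or range.

## Working session

There is one attempt and no reset: what is moved stays moved. The work goes in short steps, Python scripts to look and compute and a tool call to move; the robot and the scene stay as the last step left them, time stands still between calls to the robot, and variables do not carry over. Pictures are saved under pics/ and viewed, at most 14 in all, crops included, and the job is handed in when it is done.

Besides the shell and the picture viewer there is one more tool, called after ">>>" as name([rows], argument=value, ...), one row to a line, values as JSON. apply_moves: Moves the arm, as the interface text tells. Its arguments: {"type":"object","properties":{"commands":{"type":"array"},"newtons":{"type":"number"}},"required":["commands"]}

```bash
mkdir -p pics; ls; cat > h.py <<'E'
import numpy as np, cv2
from scipy.spatial.transform import Rotation as R
from cell import observe, imaging, arm
def snap(name,fn):
    im,d=imaging.get_image(name); cv2.imwrite(f'pics/{fn}.png',im[:,:,::-1]); np.save(f'pics/{fn}.npy',d); return im,d
def world(name,u,v,d):
    p=imaging.camera_params(name); K=np.array(p['camera_matrix'])
    u,v=np.asarray(u,float),np.asarray(v,float)
    x=(u-K[0,2])/K[0,0]*d; y=(v-K[1,2])/K[1,1]*d
    c=np.stack([x,-y,-d*np.ones_like(x)],-1)
    return c@np.array(p['rotation']).T+np.array(p['origin'])
def onplane(name,u,v,z):
    p=imaging.camera_params(name); o=np.array(p['origin'])
    w=world(name,u,v,1.0)-o
    return o+w*((z-o[2])/w[...,2:3] if w.ndim>1 else (z-o[2])/w[2])
E
python3 - <<'E'
from h import *
s=observe(); print({k:np.round(v,3) for k,v in s.items()}, arm.grasp_offset)
snap('top','t0'); snap('side','s0')
p=imaging.camera_params('top'); print(p); print(imaging.camera_params('side'));print(imaging.camera_params('wrist'))
E
```

```text
pics
{'clock': np.float64(0.0), 'joints': array([ 1.036,  0.435,  0.025,  1.574, -0.012,  1.134, -0.075]), 'dq': array([ 0.001,  0.   ,  0.   ,  0.   , -0.001, -0.001, -0.001]), 'joint_efforts': array([-2.0000e-03, -6.6786e+01,  9.8400e-01, -3.1445e+01, -6.1000e-02,
        4.3000e-02,  0.0000e+00]), 'position': array([ 0.261, -0.567,  0.226]), 'ee_rot': array([-3.067e+00, -6.730e-01,  1.000e-03]), 'force': array([-0.293,  0.059, -0.387]), 'ft_torque': array([-0.075,  0.003,  0.027]), 'gripper_force': np.float64(0.0), 'width': np.float64(1.0)} 0.0188
{'camera_matrix': array([[536.26769934,   0.        , 282.60033054],
       [  0.        , 536.26769934, 203.95874164],
       [  0.        ,   0.        ,   1.        ]]), 'origin': array([0.22258323, 0.00579127, 1.62151118]), 'rotation': array([ 0.16190389, -0.16907599, -1.57965027])}
{'camera_matrix': array([[542.51156714,   0.        , 279.38785889],
       [  0.        , 542.51156714, 212.60492187],
       [  0.        ,   0.        ,   1.        ]]), 'origin': array([-0.07347191, -1.2599557 ,  0.88744784]), 'rotation': array([ 1.02107711, -0.24087982, -0.37839397])}
{'camera_matrix': array([[325.1922621 ,   0.        , 282.59838855],
       [  0.        , 325.1922621 , 206.50004999],
       [  0.        ,   0.        ,   1.        ]]), 'tool_from_camera': array([[-2.24324881e-05,  9.52291090e-01,  3.05191217e-01,
         8.16449521e-02],
       [ 9.99999978e-01, -4.16466365e-05,  2.03453458e-04,
         1.50062782e-03],
       [ 2.06457103e-04,  3.05191215e-01, -9.52291069e-01,
        -1.58304061e-01],
       [ 0.00000000e+00,  0.00000000e+00,  0.00000000e+00,
         1.00000000e+00]])}
```

View pics/t0.png

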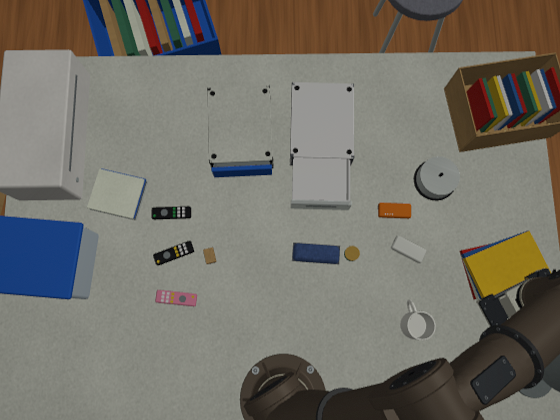

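View pics/s0.png

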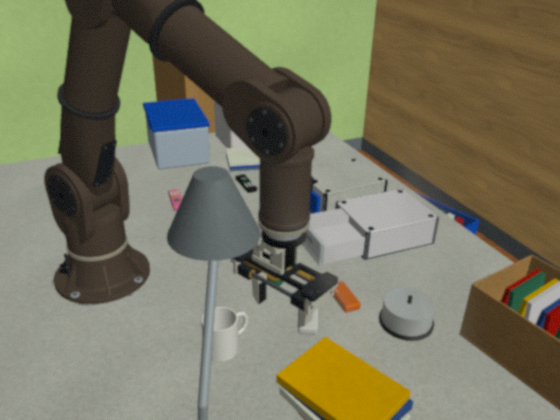

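```bash
sed -i "s/np.array(p\['rotation'\]).T/R.from_rotvec(p['rotation']).as_matrix().T/" h.py
cat >> h.py <<'E'
def rect(im,d,lo,hi,roi,z,name='top'):
    hsv=cv2.cvtColor(im,cv2.COLOR_RGB2HSV); m=cv2.inRange(hsv,lo,hi)
    k=np.zeros_like(m); x0,y0,x1,y1=roi; k[y0:y1,x0:x1]=1; m=cv2.morphologyEx(m*k,cv2.MORPH_CLOSE,np.ones((5,5)))
    cs=max(cv2.findContours(m,0,2)[0],key=cv2.contourArea)
    pts=onplane(name,*cs[:,0,:].T.astype(float),z)
    r=cv2.minAreaRect((pts[:,:2]*1000).astype(np.float32)); return r
E
python3 - <<'E'
from h import *
im=cv2.imread('pics/t0.png')[:,:,::-1].copy(); d=np.load('pics/t0.npy')
print('green',rect(im,d,(0,0,0),(180,255,70),(145,200,198,226),.018))
print('yel',rect(im,d,(0,0,0),(180,255,70),(148,235,200,270),.018))
print('bank',rect(im,d,(5,150,120),(20,255,255),(370,195,420,225),.022))
print('case',rect(im,d,(100,80,20),(130,255,200),(285,235,345,270),.03))
print('blue',rect(im,d,(100,120,20),(130,255,255),(205,155,280,182),.084))
for n,(u,v) in dict(bL=(212,160),bLb=(268,155),pl=(295,153),pr=(350,152),pbl=(295,92),frontL=(293,206),frontR=(350,207),trayin=(321,180),frontmid=(321,203),bl1=(215,166),bl2=(270,165)).items():
    print(n,d[v,u],world('top',u,v,d[v,u]).round(3))
a=cv2.resize(im[140:320,140:300],None,fx=3,fy=3,interpolation=2);b=cv2.resize(im[140:320,280:440],None,fx=3,fy=3,interpolation=2)
c=np.hstack([a,b]); c=cv2.resize(c,(800,450)); cv2.imwrite('pics/c0.png',c[:,:,::-1])
E
```

```text
green ((543.4324951171875, 336.09552001953125), (37.160064697265625, 115.83280181884766), 1.084877848625183)
yel ((420.3008117675781, 325.61456298828125), (37.72807693481445, 117.98516845703125), 20.110000610351562)
bank ((541.81103515625, -346.1025390625), (92.20901489257812, 40.62610626220703), 85.25020599365234)
case ((411.7403869628906, -100.00270080566406), (135.6988525390625, 52.09496307373047), 84.88825988769531)
blue ((654.7387084960938, 114.96189880371094), (30.796695709228516, 178.51132202148438), 1.9913721084594727)
bL 1.5970575 [0.687 0.204 0.086]
bLb 1.5898176 [0.697 0.037 0.097]
pl 1.5961807 [ 0.704 -0.043  0.092]
pr 1.6003867 [ 0.705 -0.207  0.089]
pbl 1.634431 [ 0.897 -0.047  0.094]
frontL 1.6140386 [ 0.553 -0.035  0.042]
frontR 1.6586337 [ 0.556 -0.213 -0.002]
trayin 1.6571352 [ 0.639 -0.124  0.017]
frontmid 1.5668631 [ 0.551 -0.116  0.09 ]
bl1 1.6104822 [0.673 0.197 0.07 ]
bl2 1.593223 [0.669 0.032 0.087]
```

View pics/c0.png

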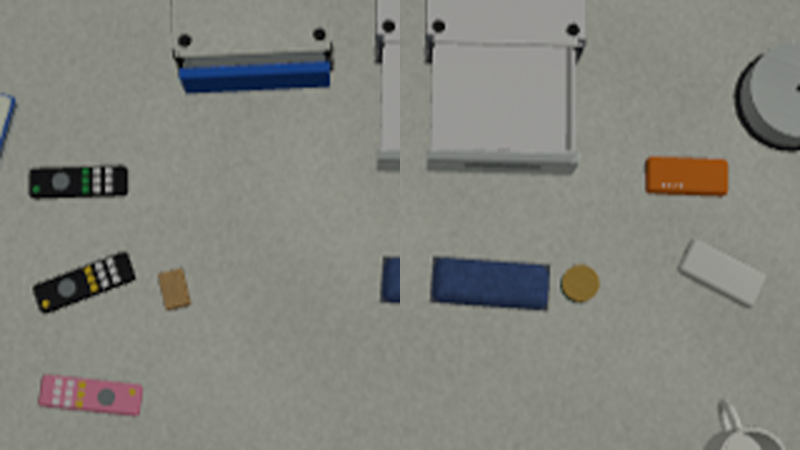

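```bash
python3 - <<'E'
from h import *
im=cv2.imread('pics/t0.png')[:,:,::-1].copy(); d=np.load('pics/t0.npy')
v,u=np.mgrid[0:420,0:560]; W=world('top',u.ravel(),v.ravel(),d.ravel()).reshape(420,560,3)
hsv=cv2.cvtColor(im,cv2.COLOR_RGB2HSV)
def fit(m,z):
    m=cv2.morphologyEx(m.astype(np.uint8),cv2.MORPH_OPEN,np.ones((3,3)))
    c=max(cv2.findContours(m,0,2)[0],key=cv2.contourArea); p=onplane('top',*c[:,0].T.astype(float),z)
    r=cv2.minAreaRect((p[:,:2]*1000).astype(np.float32)); print(np.round(r[0]),np.round(r[1]),round(r[2],1),np.round(cv2.boxPoints(r)).tolist())
blue=(hsv[...,0]>100)&(hsv[...,0]<130)&(hsv[...,1]>120)
g=(W[...,2]>.075)&(W[...,2]<.105)&(W[...,0]>.5)&~blue
for x0,x1 in((195,282),(284,365)):
    m=g.copy(); m[:,:x0]=0;m[:,x1:]=0; fit(m&(v<162),.092)
m=blue&(u>200)&(u<280)&(v>155)&(v<185)&(W[...,2]>.07);fit(m,.084)
m=(W[...,2]>.06)&(u>284)&(u<360)&(v>198)&(v<215); fit(m,.084)
print([ [c,[round(float(W[r,c,2]),3) for r in range(196,212)]] for c in (300,321,345)])
E
```

```text
[801. 123.] [242. 190.] 2.0 [[677.0, 214.0], [683.0, 24.0], [925.0, 32.0], [918.0, 222.0]]
[ 809. -126.] [189. 242.] 87.6 [[684.0, -216.0], [926.0, -225.0], [933.0, -37.0], [691.0, -27.0]]
[661. 117.] [ 16. 176.] 1.9 [[650.0, 204.0], [656.0, 28.0], [672.0, 29.0], [666.0, 205.0]]
[ 553. -117.] [176.  21.] 89.1 [[542.0, -205.0], [563.0, -205.0], [565.0, -29.0], [544.0, -28.0]]
[[300, [0.019, 0.009, 0.065, 0.084, 0.084, 0.085, 0.081, 0.081, 0.075, 0.056, 0.048, 0.032, 0.02, -0.003, -0.001, 0.006]], [321, [0.015, 0.015, 0.008, 0.067, 0.082, 0.087, 0.087, 0.09, 0.077, 0.07, 0.067, 0.034, 0.021, -0.0, 0.004, -0.002]], [345, [0.021, 0.02, 0.024, 0.01, 0.082, 0.082, 0.085, 0.08, 0.083, 0.072, 0.061, 0.044, 0.023, 0.023, -0.002, 0.001]]]
```

The top view shows the following:
- **Remotes:** the green-keyed remote2 is at px (170,213) and the yellow-keyed remote3 at (174,252). The pink one at (176,298) is the look-alike, so it stays.
- **Banks:** the orange bank is at (395,210). The white one at (408,248) is the look-alike, so it stays.
- **Drawers:** the blue drawer is at (242,170), with its unit yawed +2°. The plain drawer is at (321,200), with its unit yawed -2°.

I'll approach the blue front first.

>>> apply_moves([
  [0, 0.45, 0.9, 0, -0.066],
  [0, 0.45, 0.9, 0, -0.066],
  [0, 0.45, 0.9, 0, -0.066],
  [0, 0.45, 0.9, 0, -0.066],
  [0, 0.45, 0.9, 0, -0.066],
  [0, 0.45, 0.9, 0, -0.066],
  [0, 0.45, 0.9, 0, -0.066],
  [0, 0.45, 0.9, 0, -0.066],
  [0, 0.45, 0.9, 0, -0.066],
  [0, 0.45, 0.9, 0, -0.066],
  [0, 0.45, 0.9, 0, -0.066],
  [0, 0.45, 0.9, 0, -0.066],
])

```text
clock: 1.6
position: [0.586, 0.0819, 0.2265]
ee_rot: [3.141, 0.054, -0.001]
force: [1.0, -1.0, 0.8]
width: 0.003
gripper_force: 0.0
```

>>> apply_moves([
  [0, 0.1, 0.15, -0.75, 0],
  [0, 0.1, 0.15, -0.75, 0],
  [0, 0.1, 0.15, -0.75, 0],
  [0, 0.1, 0.13, -0.75, 0],
  [0, 0, 0, 0, 0],
])

```text
clock: 2.22
position: [0.6068, 0.1151, 0.0432]
ee_rot: [3.14, 0.058, -0.011]
force: [-0.7, -0.3, -0.1]
width: 0.002
gripper_force: 0.0
```

```bash
python3 - <<'E'
from h import *
s=observe();print(s['position'],s['force']);snap('top','t1'); snap('wrist','w1')
a=cv2.imread('pics/t1.png');b=cv2.imread('pics/w1.png'); cv2.imwrite('pics/m1.png',cv2.resize(np.hstack([a,b]),(800,300),interpolation=cv2.INTER_AREA))
E
```

```text
[0.60676375 0.11507578 0.04318335] [-0.71667956 -0.32533078 -0.0721335 ]
```

View pics/m1.png

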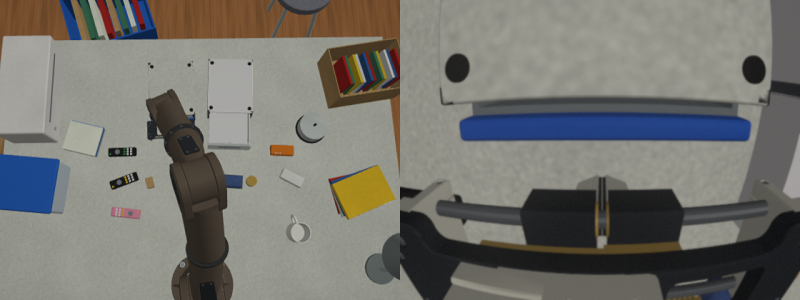

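Two remotes and one orange bank are present, and nothing was hidden under the arm. The tool stands just in front of the blue panel, so I'll press it now.

>>> apply_moves([
  [0, 0.25, 0.02, 0, 0],
  [0, 0.25, 0, 0, 0],
  [0, 0.1, 0, 0, 0],
  [0, 0.06, 0, 0, 0],
])

```text
clock: 2.82
position: [0.6481, 0.1161, 0.0482]
ee_rot: [3.141, 0.056, -0.002]
force: [-8.0, -1.2, 5.7]
width: 0.003
gripper_force: 3.8
```

>>> apply_moves([
  [0, 0.07, 0, -0.03, 0],
  [0, 0.04, 0, 0, 0],
])

```text
clock: 3.08
position: [0.6537, 0.1163, 0.0461]
ee_rot: [3.141, 0.056, -0.005]
force: [-17.0, 0.6, 9.7]
width: 0.004
gripper_force: 8.8
```

>>> apply_moves([
  [0, -0.8, 0, 0, 0],
  [0, -0.7, 0, 0, 0],
  [0, -0.2, 0, 0.5, 0],
  [50, 0, 0, 1, 0],
  [50, 0, 0, 0, 0],
  [50, 0, 0, 0, 0],
  [50, 0, 0, 0, 0],
])

```text
clock: 3.95
position: [0.553, 0.1159, 0.1341]
ee_rot: [3.141, 0.056, -0.002]
force: [0.1, 0.3, -0.4]
width: 0.394
gripper_force: 0.0
```

```bash
python3 - <<'E'
from h import *
s=observe();print(s['position'],s['force'],s['width']);snap('wrist','w2')
E
```

```text
[0.55300917 0.11591989 0.13412284] [ 0.11425089  0.31389865 -0.3506065 ] 0.3935170530317736
```

View pics/w2.png

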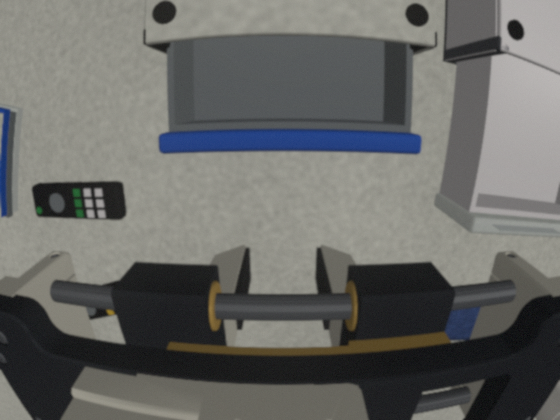

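The drawer is ajar, with the front at row ~142 and the dark tray visible behind it. I'll hook the front wall from inside with shut fingers and draw it out.

>>> apply_moves([
  [0, 0.5, 0, 0, 0],
  [0, 0.6, 0, 0, 0],
  [0, 0.53, 0, 0, 0],
  [0, 0, 0, 0, 0],
  [0, 0, 0, -0.5, 0],
  [0, 0, 0, -0.5, 0],
  [0, 0, 0, -0.48, 0],
  [0, 0, 0, 0, 0],
])

```text
clock: 5.0
position: [0.6485, 0.1159, 0.0433]
ee_rot: [3.14, 0.057, -0.01]
force: [1.0, -0.8, 1.0]
width: 0.007
gripper_force: 0.0
```

>>> apply_moves([
  [0, -0.2, 0, 0, 0],
  [0, -0.3, 0, 0, 0],
  [0, -0.3, -0.01, 0, 0],
  [0, -0.3, -0.01, 0, 0],
  [0, -0.3, -0.01, 0, 0],
  [0, -0.3, -0.01, 0, 0],
  [0, -0.2, -0.01, 0, 0],
  [0, -0.1, 0, 0, 0],
  [0, 0, 0, 0, 0],
])

```text
clock: 6.12
position: [0.5317, 0.1135, 0.0467]
ee_rot: [-3.141, -0.056, -0.001]
force: [0.5, 0.5, 0.5]
width: 0.004
gripper_force: 0.4
```

>>> apply_moves([
  [0, 0.15, 0, 0.4, 0],
  [0, 0, 0, 0.9, 0],
  [100, 0, 0.3, 0.4, 0.3],
  [100, 0, 0.4, 0, 0.35],
  [100, 0, 0.5, 0, 0.35],
  [100, 0, 0.5, 0, 0.35],
  [100, 0, 0.5, 0, 0.35],
  [100, 0, 0.5, 0, 0.35],
  [100, 0, 0.5, 0, 0.35],
  [100, 0, 0.5, 0, 0.35],
  [100, 0, 0, 0, 0.35],
  [100, 0, 0, 0, 0],
])

```text
clock: 7.62
position: [0.5402, 0.3353, 0.1474]
ee_rot: [-2.205, -2.237, 0.002]
force: [0.6, -0.2, -0.2]
width: 0.993
gripper_force: 0.0
```

```bash
cat >> h.py <<'E'
def wplane(uv,z,s):
    """wrist fisheye pixels -> world points on plane z"""
    p=imaging.camera_params('wrist'); K=np.array(p['camera_matrix']); T=np.array(p['tool_from_camera'])
    q=(np.asarray(uv,float)-K[:2,2])/K[0,0]; r=np.hypot(*q.T); k=np.where(r>1e-9,np.sin(r)/np.maximum(r,1e-9),1)
    c=np.stack([q[:,0]*k,-q[:,1]*k,-np.cos(r)],-1)
    Rw=R.from_rotvec(s['ee_rot']).as_matrix(); o=np.array(s['position'])+Rw@T[:3,3]; w=c@(Rw@T[:3,:3]).T
    return o+w*((z-o[2])/w[:,2])[:,None]
def psi(s): x=R.from_rotvec(s['ee_rot']).as_matrix()[:,0]; return float(np.arctan2(x[1],x[0]))
def wrect(im,s,lo,hi,roi,z):
    m=cv2.inRange(cv2.cvtColor(im,cv2.COLOR_RGB2HSV),lo,hi); k=np.zeros_like(m); x0,y0,x1,y1=roi; k[y0:y1,x0:x1]=1
    m=cv2.morphologyEx(m*k,cv2.MORPH_CLOSE,np.ones((15,15))); c=max(cv2.findContours(m,0,2)[0],key=cv2.contourArea)
    return cv2.minAreaRect((wplane(c[:,0],z,s)[:,:2]*1000).astype(np.float32))
E
python3 - <<'E'
from h import *
s=observe();print(s['position'],psi(s),s['width']);im,d=snap('wrist','w3');snap('top','t3')
E
```

```text
[0.54015353 0.33527188 0.14743509] 1.5849953859863735 0.9930362125115395
```

View pics/w3.png

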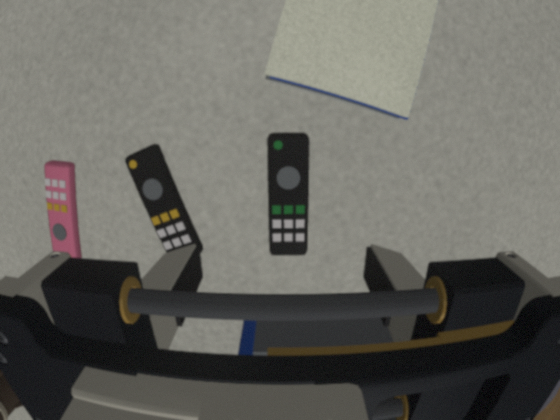

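```bash
python3 - <<'E'
from h import *
s=observe();im=cv2.imread('pics/w3.png')[:,:,::-1].copy()
print('g',wrect(im,s,(0,0,0),(180,255,60),(255,120,320,258),.018))
print('y',wrect(im,s,(0,0,0),(180,255,60),(120,135,200,248),.018), wplane([[133,165],[200,245],[150,150],[190,235]],.018,s).round(3))
E
```

```text
g ((544.51611328125, 333.02349853515625), (35.923179626464844, 117.037353515625), 0.7778520584106445)
y ((422.95458984375, 326.3870544433594), (39.132164001464844, 110.09043884277344), 19.95435333251953) [[0.395 0.364 0.018]
 [0.458 0.282 0.018]
 [0.415 0.378 0.018]
 [0.449 0.293 0.018]]
```

>>> apply_moves([
  [100, 0.06, -0.01, -0.8, 0],
  [100, 0, 0, -0.8, 0],
  [100, 0, 0, -0.45, 0],
  [100, 0, 0, -0.22, 0],
  [100, 0, 0, 0, 0],
  [30, 0, 0, 0, 0],
  [30, 0, 0, 0, 0],
  [30, 0, 0, 0, 0],
  [30, 0, 0, 0, 0],
], newtons=25)

```text
clock: 8.85
position: [0.5443, 0.3348, 0.0123]
ee_rot: [2.205, 2.238, 0.001]
force: [-0.4, -1.1, -0.8]
width: 0.613
gripper_force: 0.0
```

>>> apply_moves([
  [58, 0, 0, -0.08, 0],
  [20, 0, 0, 0, 0],
  [20, 0, 0, 0, 0],
  [20, 0, 0, 0, 0],
  [20, 0, 0, 0, 0],
])

```text
clock: 9.48
position: [0.5441, 0.3347, 0.0071]
ee_rot: [-2.205, -2.238, 0.0]
force: [1.5, 0.5, -2.2]
width: 0.408
gripper_force: 25.0
```

>>> apply_moves([
  [20, 0, 0, 0.6, 0],
  [20, 0, 0, 0.9, 0],
  [20, 0, 0, 0.9, -0.1],
  [20, 0.1, -0.3, 0, -0.34],
  [20, 0.1, -0.4, 0, -0.34],
  [20, 0.1, -0.4, 0, -0.34],
  [20, 0.1, -0.4, 0, -0.34],
  [20, 0.1, -0.4, 0, -0.34],
  [20, 0.1, -0.4, 0, -0.34],
  [20, 0.1, -0.4, 0, -0.34],
  [20, 0.1, -0.4, 0, -0.34],
  [20, 0.15, 0, 0, -0.28],
])

```text
clock: 10.98
position: [0.6014, 0.1458, 0.1511]
ee_rot: [3.14, 0.043, -0.0]
force: [0.6, 0.0, -2.0]
width: 0.411
gripper_force: 25.0
```

```bash
python3 - <<'E'
from h import *
s=observe();print(s['position'],psi(s),s['width'],s['force']);snap('wrist','w4');snap('side','s4')
a=cv2.imread('pics/s4.png');b=cv2.imread('pics/w4.png'); cv2.imwrite('pics/m4.png',cv2.resize(np.hstack([a,b]),(800,300),interpolation=cv2.INTER_AREA))
E
```

```text
[0.60136486 0.14576132 0.15113842] 0.02745632894528169 0.41140059674178436 [ 0.62760209  0.02069411 -2.01152688]
```

View pics/m4.png

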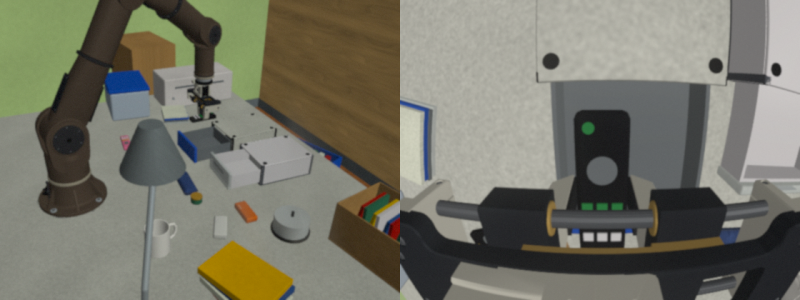

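>>> apply_moves([
  [20, -0.1, 0.04, -0.5, 0],
  [20, 0, 0, -0.7, 0],
  [20, 0, 0, -0.5, 0],
  [20, 0, 0, -0.3, 0],
  [20, 0, 0, -0.07, 0],
  [20, 0, 0, 0, 0],
  [51, 0, 0, 0, 0],
  [51, 0, 0, 0, 0],
  [51, 0, 0, 0, 0],
])

```text
clock: 12.2
position: [0.5956, 0.1511, 0.0276]
ee_rot: [-3.141, -0.056, -0.002]
force: [1.1, -1.1, -0.6]
width: 0.504
gripper_force: 0.3
```

>>> apply_moves([
  [51, 0, 0, 0.5, 0],
  [51, 0, 0, 0.9, 0],
  [51, 0, 0, 0.6, 0.3],
  [75, -0.32, 0.32, 0, 0.36],
  [75, -0.32, 0.32, 0, 0.36],
  [75, -0.32, 0.32, 0, 0.36],
  [75, -0.32, 0.32, 0, 0.36],
  [75, -0.32, 0.32, 0, 0.36],
  [75, -0.32, 0.32, 0, 0.36],
  [75, -0.32, 0.32, 0, 0.36],
  [75, -0.32, 0.32, 0, 0.36],
  [75, -0.32, 0.32, 0, 0.36],
])

```text
clock: 13.7
position: [0.4218, 0.3245, 0.1472]
ee_rot: [1.938, 2.472, 0.001]
force: [0.9, 0.5, -0.7]
width: 0.745
gripper_force: 0.0
```

>>> apply_moves([
  [75, 0, 0, 0, 0.23],
  [75, 0, 0, 0, 0],
])

```text
clock: 13.95
position: [0.4223, 0.324, 0.147]
ee_rot: [1.801, 2.574, 0.0]
force: [-0.7, -0.5, 0.0]
width: 0.748
gripper_force: 0.0
```

```bash
python3 - <<'E'
from h import *
s=observe();print(s['position'],psi(s),s['width']);im,d=snap('wrist','w5')
for roi in ((200,100,360,262),(240,100,320,255)): print(wrect(im,s,(0,0,0),(180,255,60),roi,.018))
E
```

```text
[0.42225501 0.32395113 0.1470216 ] 1.9202667370355428 0.7484908138148555
((419.85162353515625, 323.0491638183594), (35.838050842285156, 116.58792877197266), 20.19594955444336)
((419.85162353515625, 323.0491638183594), (35.838050842285156, 116.58792877197266), 20.19594955444336)
```

View pics/w5.png

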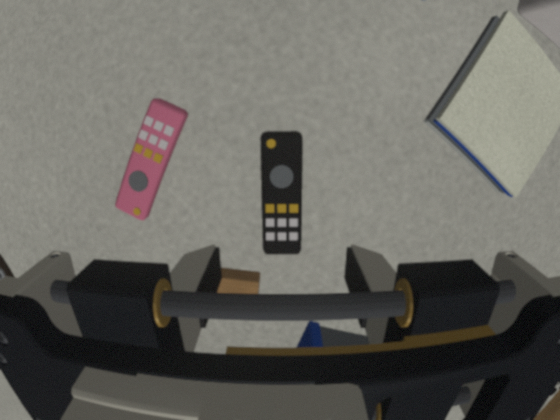

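The yellow-keyed remote is centred at px (282,193) and aligned with the fingers. The staples box at (240,280) is clear of them, so I'll grasp now.

>>> apply_moves([
  [75, -0.02, -0.01, -0.8, 0],
  [75, 0, 0, -0.8, 0],
  [75, 0, 0, -0.45, 0],
  [75, 0, 0, -0.28, 0],
  [75, 0, 0, 0, 0],
  [20, 0, 0, 0, 0],
  [20, 0, 0, 0, 0],
  [20, 0, 0, 0, 0],
  [20, 0, 0, 0, 0],
  [20, 0, 0, 0, 0],
  [20, 0, 0, 0, 0],
])

```text
clock: 15.38
position: [0.4214, 0.3234, 0.0076]
ee_rot: [1.801, 2.574, 0.001]
force: [-0.9, -1.6, 5.4]
width: 0.411
gripper_force: 25.0
```

>>> apply_moves([
  [20, 0, 0, 0.6, 0],
  [20, 0, 0, 0.9, 0],
  [20, 0, 0, 0.9, -0.2],
  [20, 0.32, -0.44, 0, -0.36],
  [20, 0.32, -0.44, 0, -0.36],
  [20, 0.32, -0.44, 0, -0.36],
  [20, 0.32, -0.44, 0, -0.36],
  [20, 0.32, -0.44, 0, -0.36],
  [20, 0.32, -0.44, 0, -0.36],
  [20, 0.32, -0.44, 0, -0.36],
  [20, 0.32, -0.44, 0, -0.36],
  [20, 0.32, -0.44, 0, -0.36],
])

```text
clock: 16.88
position: [0.5941, 0.0848, 0.1509]
ee_rot: [3.127, 0.306, -0.001]
force: [0.7, 0.1, -2.2]
width: 0.412
gripper_force: 25.0
```

>>> apply_moves([
  [20, 0, 0, 0, -0.34],
  [20, 0, 0, 0, 0],
])

```text
clock: 17.12
position: [0.5936, 0.0857, 0.1508]
ee_rot: [3.141, 0.05, -0.001]
force: [-0.6, 0.8, -1.3]
width: 0.413
gripper_force: 25.0
```

```bash
python3 - <<'E'
from h import *
s=observe();print(s['position'],psi(s),s['width'],s['force'],s['gripper_force']);snap('wrist','w6')
E
```

```text
[0.59361325 0.08572364 0.150771  ] 0.03156667420357733 0.41265516687283094 [-0.63621851  0.7866459  -1.25458535] 24.997950196266174
```

View pics/w6.png

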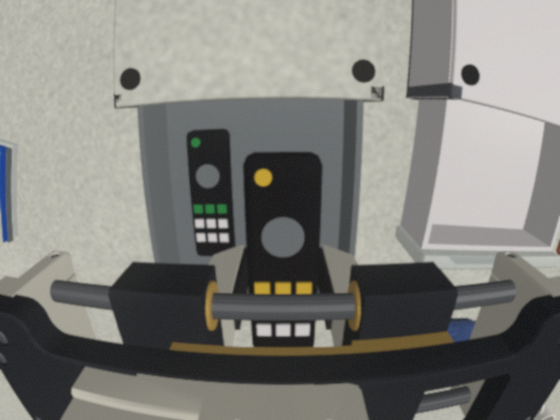

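The green remote lies in the tray at px (210,190) and the yellow one hangs above the free right half. I'll lower it.

>>> apply_moves([
  [20, 0.02, -0.02, -0.5, 0],
  [20, 0, 0, -0.7, 0],
  [20, 0, 0, -0.5, 0],
  [20, 0, 0, -0.3, 0],
  [20, 0, 0, -0.06, 0],
  [20, 0, 0, 0, 0],
  [50, 0, 0, 0, 0],
  [50, 0, 0, 0, 0],
  [50, 0, 0, 0, 0],
  [50, 0, 0, 0.4, 0],
  [50, 0, 0, 0.8, 0],
  [50, 0, 0, 0.8, 0],
])

```text
clock: 18.68
position: [0.5949, 0.0845, 0.1489]
ee_rot: [3.141, 0.048, -0.001]
force: [0.4, -0.1, -0.1]
width: 0.501
gripper_force: 0.0
```

>>> apply_moves([
  [80, -0.09, -0.7, 0, 0.29],
  [80, -0.09, -0.7, 0, 0.29],
  [80, -0.09, -0.7, 0, 0.29],
  [80, -0.09, -0.7, 0, 0.29],
  [80, -0.09, -0.7, 0, 0.29],
  [80, -0.09, -0.7, 0, 0.29],
  [80, -0.09, -0.7, 0, 0.29],
  [80, -0.09, -0.7, 0, 0.29],
  [80, -0.09, -0.7, 0, 0.29],
  [80, -0.07, -0.7, 0, 0.29],
  [80, 0, 0, 0, 0],
  [80, 0, 0, 0, 0],
])

```text
clock: 20.18
position: [0.5424, -0.335, 0.1475]
ee_rot: [-2.32, -2.118, -0.001]
force: [0.1, 1.0, 0.1]
width: 0.798
gripper_force: 0.0
```

```bash
python3 - <<'E'
from h import *
s=observe();print(s['position'],psi(s),s['width']);im,d=snap('wrist','w7')
try: print(wrect(im,s,(5,150,80),(22,255,255),(100,60,460,262),.022))
except Exception as e: print(e)
d=np.load('pics/t0.npy'); v,u=np.mgrid[150:210,400:470]; W=world('top',u.ravel(),v.ravel(),d[150:210,400:470].ravel())
q=W[(W[:,2]>.035)&(W[:,2]<.1)]; q=q[(q[:,0]>.5)]; print(q.min(0),q.max(0),cv2.minEnclosingCircle((q[:,:2]).astype(np.float32)))
E
```

```text
[ 0.54237446 -0.3349562   0.14753004] 1.479614241570964 0.798134150467247
((541.7750244140625, -349.0751647949219), (97.090576171875, 42.885154724121094), 86.90847778320312)
[ 0.57876257 -0.5390077   0.03521421] [ 0.69961305 -0.41809925  0.08571558] ((0.6394381523132324, -0.4776543378829956), 0.06232083961367607)
```

View pics/w7.png

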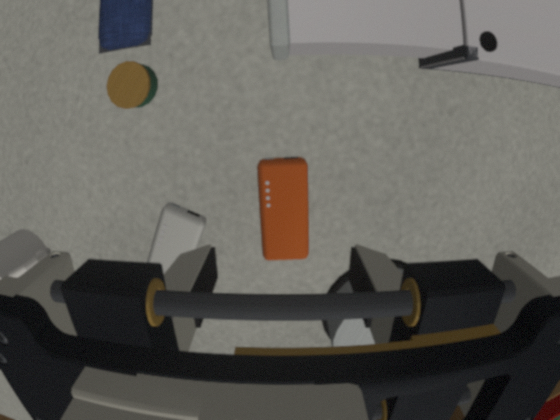

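The orange bank is at px (285,210). The white look-alike at (180,235) is clear of the fingers, so I'll grasp.

>>> apply_moves([
  [80, 0, -0.2, -0.8, 0.04],
  [80, 0, 0, -0.8, 0],
  [80, 0, 0, -0.45, 0],
  [80, 0, 0, -0.26, 0],
  [80, 0, 0, 0, 0],
  [25, 0, 0, 0, 0],
  [25, 0, 0, 0, 0],
  [25, 0, 0, 0, 0],
  [25, 0, 0, 0, 0],
  [25, 0, 0, 0, 0],
  [25, 0, 0, 0, 0],
], newtons=30)

```text
clock: 21.6
position: [0.5426, -0.3477, 0.0097]
ee_rot: [2.297, 2.142, 0.0]
force: [-1.3, 0.2, 6.4]
width: 0.502
gripper_force: 30.0
```

>>> apply_moves([
  [25, 0, 0, 0.6, 0],
  [25, 0, 0, 0.9, 0],
  [25, 0, 0, 0.9, -0.1],
  [25, 0.144, 0.423, 0, -0.33],
  [25, 0.144, 0.423, 0, -0.33],
  [25, 0.144, 0.423, 0, -0.33],
  [25, 0.144, 0.423, 0, -0.33],
  [25, 0.144, 0.423, 0, -0.33],
  [25, 0.144, 0.423, 0, -0.33],
  [25, 0.144, 0.423, 0, -0.33],
  [25, 0.144, 0.423, 0, -0.33],
  [25, 0.144, 0.423, 0, -0.33],
])

```text
clock: 23.1
position: [0.6199, -0.1181, 0.1525]
ee_rot: [-3.141, 0.062, 0.002]
force: [0.3, 0.0, -2.8]
width: 0.499
gripper_force: 29.9
```

>>> apply_moves([
  [25, 0, 0, 0, 0],
])

```text
clock: 23.22
position: [0.6205, -0.1154, 0.1526]
ee_rot: [-3.14, 0.049, 0.001]
force: [-0.1, 0.2, -3.0]
width: 0.491
gripper_force: 30.0
```

```bash
python3 - <<'E'
from h import *
s=observe();print(s['position'],psi(s),s['width'],s['force'],s['gripper_force']);snap('wrist','w8')
print(wplane([[160,101],[370,95]],.092,s).round(3))
E
```

```text
[ 0.62049655 -0.11541728  0.15258671] -0.030930240453605547 0.49142403646560734 [-0.13501685  0.23987077 -2.96124517] 29.952706396579742
[[ 0.712 -0.035  0.092]
 [ 0.71  -0.179  0.092]]
```

View pics/w8.png

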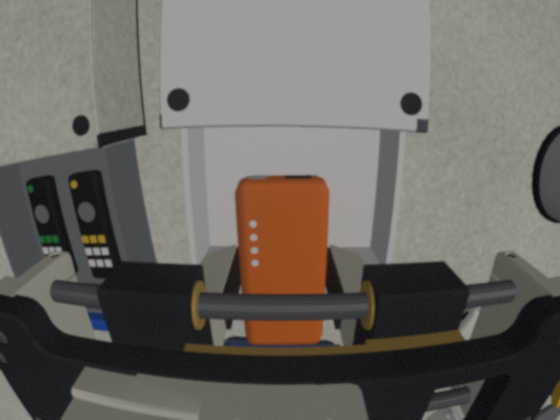

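Bank held, centred over the white tray. I'll lower it and release.

>>> apply_moves([
  [25, 0, -0.05, -0.5, 0],
  [25, 0, 0, -0.6, 0],
  [25, 0, 0, -0.5, 0],
  [25, 0, 0, -0.3, 0],
  [25, 0, 0, -0.12, 0],
  [25, 0, 0, 0, 0],
  [62, 0, 0, 0, 0],
  [62, 0, 0, 0, 0],
  [62, 0, 0, 0, 0],
  [62, 0, 0, 0.4, 0],
  [62, 0, 0, 0.8, 0],
  [62, 0, 0, 0.8, 0],
])

```text
clock: 24.78
position: [0.6199, -0.1219, 0.1532]
ee_rot: [-3.141, 0.054, 0.0]
force: [0.1, 0.1, 0.1]
width: 0.621
gripper_force: 0.0
```

>>> apply_moves([
  [0, -0.6, 0.04, 0, 0],
  [0, -0.7, 0.04, 0, 0],
  [0, -0.7, 0.04, 0, 0],
  [0, 0, 0, -0.6, 0],
  [0, 0, 0, -0.7, 0],
  [0, 0, 0, -0.5, 0],
  [0, 0, 0, 0, 0],
])

```text
clock: 25.65
position: [0.4986, -0.1146, 0.0424]
ee_rot: [-3.141, 0.053, 0.006]
force: [0.4, 0.4, 0.3]
width: 0.004
gripper_force: 0.0
```

```bash
python3 - <<'E'
from h import *
s=observe();print(s['position'],psi(s),s['width']);snap('wrist','w9')
E
```

```text
[ 0.49861539 -0.11460364  0.04238979] -0.034027255509911224 0.0043216934411153965
```

View pics/w9.png

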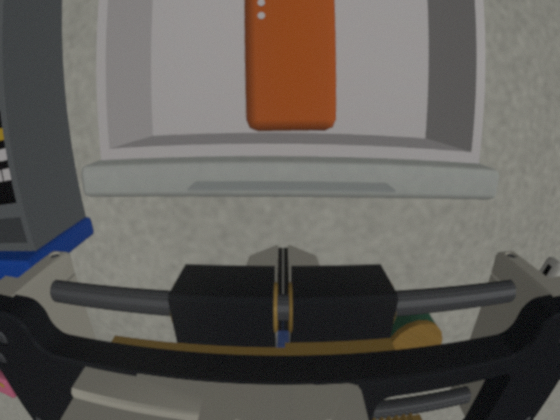

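The bank lies flat in the white tray at px (290,60), and the closed fingers sit in front of the clear front. I'll push it home.

>>> apply_moves([
  [0, 0.3, -0.01, 0.03, 0],
  [0, 0.25, -0.01, 0, 0],
  [0, 0.25, -0.01, 0, 0],
  [0, 0.25, -0.01, 0, 0],
  [0, 0.25, -0.01, 0, 0],
  [0, 0.25, -0.01, 0, 0],
  [0, 0.25, -0.01, 0, 0],
  [0, 0.25, -0.01, 0, 0],
  [0, 0.25, -0.01, 0, 0],
  [0, 0.2, -0.01, 0, 0],
  [0, 0.1, 0, 0, 0],
])

```text
clock: 27.08
position: [0.6545, -0.1208, 0.0451]
ee_rot: [-3.141, 0.054, 0.007]
force: [-21.6, 1.9, 17.2]
width: 0.003
gripper_force: 11.2
```

>>> apply_moves([
  [0, 0.05, 0, 0, 0],
  [0, 0.05, 0, 0, 0],
])

```text
clock: 27.32
position: [0.6542, -0.1209, 0.0447]
ee_rot: [3.141, -0.055, -0.025]
force: [-38.1, 2.5, 29.5]
width: 0.004
gripper_force: 19.4
```

>>> apply_moves([
  [0, -0.4, 0, 0, 0],
  [0, -0.7, 0, 0.3, 0],
  [0, -0.6, 0, 0.9, 0.03],
  [0, -0.4, 0.6, 0.6, 0.03],
  [0, -0.4, 0.7, 0, 0.03],
  [0, -0.4, 0.7, 0, 0.03],
  [0, -0.3, 0.7, 0, 0.02],
  [0, -0.2, 0.7, 0, 0],
  [0, 0, 0.5, -0.3, 0],
  [0, 0, 0, -0.7, 0],
  [0, 0, 0, -0.7, 0],
  [0, 0, 0, 0, 0],
])

```text
clock: 28.82
position: [0.458, 0.113, 0.0477]
ee_rot: [3.14, 0.057, -0.007]
force: [-0.3, -0.3, 0.1]
width: 0.008
gripper_force: 0.0
```

```bash
python3 - <<'E'
from h import *
s=observe();print(s['position'],psi(s),s['width'],s['force']);snap('wrist','wa')
E
```

```text
[0.45795579 0.11296291 0.04770528] 0.03643270736682352 0.007811125929438893 [-0.25829759 -0.33080959  0.10635118]
```

View pics/wa.png

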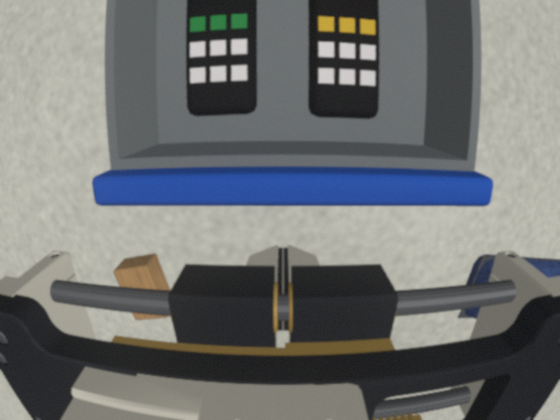

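Both remotes lie in the grey tray, at px (222,50) and (343,55). I'll push the blue drawer to its stop.

>>> apply_moves([
  [0, 0.35, 0.01, 0, 0],
  [0, 0.27, 0.01, 0, 0],
  [0, 0.27, 0.01, 0, 0],
  [0, 0.27, 0.01, 0, 0],
  [0, 0.27, 0.01, 0, 0],
  [0, 0.27, 0.01, 0, 0],
  [0, 0.27, 0.01, 0, 0],
  [0, 0.27, 0.01, 0, 0],
  [0, 0.27, 0.01, 0, 0],
  [0, 0.27, 0.01, 0, 0],
  [0, 0.27, 0.01, 0, 0],
  [0, 0.2, 0, 0, 0],
])

```text
clock: 30.38
position: [0.652, 0.1201, 0.0518]
ee_rot: [-3.141, -0.056, 0.008]
force: [-29.2, -1.3, 22.4]
width: 0.005
gripper_force: 15.2
```

>>> apply_moves([
  [0, 0.06, 0, 0, 0],
  [0, 0, 0, 0, 0],
])

```text
clock: 30.62
position: [0.6531, 0.1202, 0.0518]
ee_rot: [3.141, 0.058, -0.014]
force: [-23.0, -0.6, 13.9]
width: 0.009
gripper_force: 11.3
```

Stopped hard at -8 mm, with 23 N. I'll let go, retreat and look.

>>> apply_moves([
  [0, -0.7, 0, 0, 0],
  [0, -0.8, 0, 0.1, 0],
  [0, -0.5, 0, 0.8, 0],
  [0, -0.3, -0.5, 0.8, 0],
  [0, -0.3, -0.6, 0, 0],
  [0, -0.3, -0.8, 0, 0],
  [0, -0.3, -0.9, 0, 0],
  [0, 0, -0.9, 0, 0],
  [0, 0, -0.9, 0, 0],
  [0, 0, -0.9, 0, 0],
  [0, 0, -0.9, 0, 0],
  [0, 0, 0, 0, 0],
])

```text
clock: 32.12
position: [0.4659, -0.2698, 0.1539]
ee_rot: [3.138, 0.044, 0.005]
force: [-0.2, 1.1, -0.3]
width: 0.009
gripper_force: 0.0
```

```bash
python3 - <<'E'
from h import *
s=observe();print(s['position'],s['force']);im,d=snap('top','tb')
a=cv2.resize(cv2.imread('pics/tb.png')[60:340,100:470],(793,600),interpolation=2); cv2.imwrite('pics/tbc.png',a)
v,u=np.mgrid[0:420,0:560]; W=world('top',u.ravel(),v.ravel(),d.ravel()).reshape(420,560,3)
def face(us):  # smallest x where z>.07 near front
    out=[]
    for c in us:
        z=W[140:225,c,2]; x=W[140:225,c,0]; out.append(round(float(x[z>.075].min()),3))
    return out
print(face((225,240,255)),face((305,321,335)))
E
```

```text
[ 0.46590897 -0.26975122  0.15394404] [-0.23565748  1.07010681 -0.31497764]
[0.655, 0.657, 0.223] [0.67, 0.223, 0.666]
```

View pics/tbc.png

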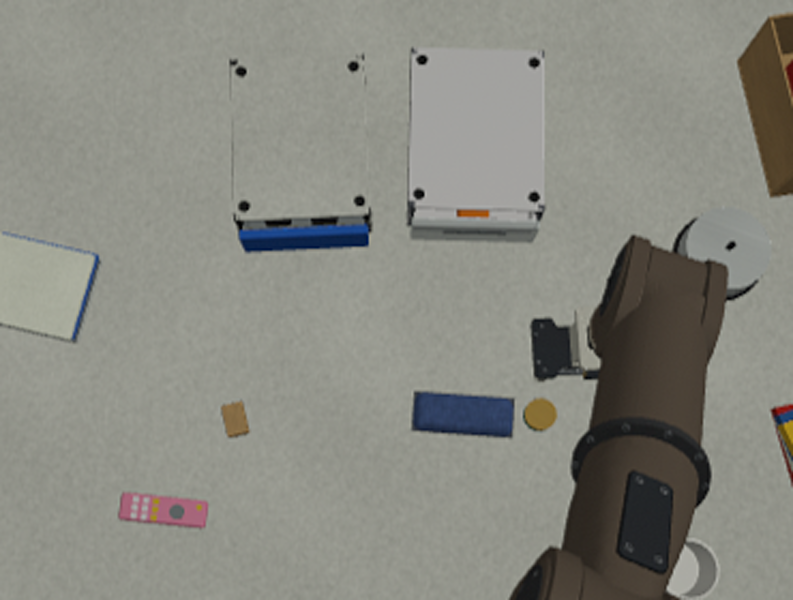

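Both fronts stand shut at their seats: blue at px (305,237), face at x 0.656 as at the start, and clear at (475,230). The contents show in the slits behind them, and the bystanders haven't moved.

```bash
python3 -c "
from cell import arm
print(arm.sign_off())"
```

```text
the job is handed in; nothing more can be done
None
```

The job is handed in at about 32 s: both remotes (green and yellow keys) are in the blue drawer, the one orange power bank is in the plain drawer, and both drawers were pushed to their stops and look shut in the last top view.

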